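# Take the next test pot with the dipping tongs

## Task

Three small bisque pots stand in a row on the ware board, and behind one of them lies the three-armed kiln stilt that shows which pot is glazed next. Pick the dipping tongs up from their rest with the gripper, close their jaws on that pot and lift it upright well clear, about 10 cm, above the board, ready for dipping. Touch the pots only with the tongs, leave the other pots and all else on the board where they are, and finish while still holding the pot up in the squeezed tongs.

Things in the scene. Friction and masses are not known exactly. Their poses are not given: they have to be found in the camera images.
- tongs_grip (a point): middle of the dipping tongs, between their black grip pads, 46 mm above the table at the start; x axis along the tongs from hinge to jaws, y across them (the way they close), z up. Each pad is 34 mm long (x), 24 mm tall (z +-12), with an upright outer face; over these faces the tongs measure 53 mm at rest, 41 shut on a pot, 33 fully shut. The mid line stays central as both arms close evenly
- tongs_mouth (a point): midway between the jaws of the tongs, 62 mm ahead of tongs_grip along x, same axes. The jaws are upright rubber plates 30 mm long (x), 20 mm tall (z +-10), 54 mm apart at rest; the gap shrinks 1.8 mm for each 1 mm by which the pads are squeezed together, down to 18 mm. Arms and jaws measure 76 mm over the outside at rest
- tongs_left (a joint): closing angle of each arm of the tongs (both move evenly): 0 open at rest, about 0.08 shut on a pot, 0.13 fully shut. Springs hold them open: each grip pad pushes back with about 6 N at rest, 9 N shut on a pot, 11 N fully shut; let go, they spring open
- tongs_right: right arm of the tongs; origin on the hinge (a steel hub 22 mm across, 75 mm behind tongs_grip), at the underside. The whole tongs are about 180 mm long and weigh 120 g
- rest: wooden tongs rest, fixed, on which the tongs lie level and loose; origin at table height under tongs_grip, same axes within 0.03 rad. Its base is 6 mm thick and 50 mm wide; its two saddles, 36 mm tall, stand 64 to 86 mm behind and 44 to 56 mm ahead of the origin (50 and 90 mm wide): clear under and beside the pads. A bag sealer, up to 110 mm tall, stands between rest and board
- left_pot_mid (a point): centre (half-way up, 20 mm above its foot) of the left small bisque pot: an unglazed terracotta cup, 32 mm across with straight walls (33 at the rim), 40 mm tall, about 50 g, open upward, standing loose on the board within 8 mm of the left seat; z axis up through the mouth
- middle_pot_mid (a point): centre (half-way up, 20 mm above its foot) of the middle small bisque pot: an unglazed terracotta cup, 32 mm across with straight walls (33 at the rim), 40 mm tall, about 50 g, open upward, standing loose on the board within 8 mm of the middle seat; z axis up through the mouth
- right_pot_mid (a point): centre (half-way up, 20 mm above its foot) of the right small bisque pot: an unglazed terracotta cup, 32 mm across with straight walls (33 at the rim), 40 mm tall, about 50 g, open upward, standing loose on the board within 8 mm of the right seat; z axis up through the mouth
- seat_left (a point): point on top of the dark wooden ware board (fixed, top 65 mm above the table) where the left pot stands, 80 mm to the left of the middle one; x axis points away from the robot across the board, y to the left along it, z up
- seat_middle (a point): point on top of the dark wooden ware board (fixed, top 65 mm above the table) where the middle pot stands, 35 mm nearer the robot than the board's centre; the board measures 120 x 240 mm, its front edge lies 25 mm before the seats; x axis points away from the robot across the board, y to the left along it, z up
- seat_right (a point): point on top of the dark wooden ware board (fixed, top 65 mm above the table) where the right pot stands, 80 mm to the right of the middle one; x axis points away from the robot across the board, y to the left along it, z up
- pot_left: the left bisque pot; origin at the centre of its foot
- pot_middle: the middle bisque pot; origin at the centre of its foot
- pot_right: the right bisque pot; origin at the centre of its foot
- stilt_mid (a point): centre of the kiln stilt: a small plain clay star of three arms with pointed ends, 44 x 39 mm and 16 mm tall, lying on the board 62 mm behind (farther from the robot than) the pot that is next. A white roll of labels (60 mm wide, 26 tall) and a glaze jar (54 mm wide, 70 tall) stand behind the other two pots
- roll: roll of labels on the board behind a pot, 60 mm across, 26 mm tall; origin at the centre of its underside
- jar: glaze jar on the board behind a pot, 54 mm across, 70 mm tall; origin at the centre of its underside
Mind the look-alikes: they are no part of the job. Leave any blue, green or grey look-alike of the pot_right alone.

How it is judged (in metres and radians):
On the way, in this order (a step that is already met when the one before it is completed fails the run):
1. the tongs are picked up from their rest by the fingers (height (world z) of tongs_grip above 0.09 m and contact force between the fingers and tongs_right above 1 N), for 0.2 s.
2. the tongs' jaws are closed on the pot in front of the stilt (((horizontal distance between stilt_mid and seat_left below 0.088 m and contact force between tongs_right and pot_left above 1 N) or (horizontal distance between stilt_mid and seat_middle below 0.088 m and contact force between tongs_right and pot_middle above 1 N) or (horizontal distance between stilt_mid and seat_right below 0.088 m and contact force between tongs_right and pot_right above 1 N))), for 0.2 s.
At the end, for the whole second after the job is handed in: fingers squeeze the tongs (over 2 N, arms closed 0.05 to 0.11 rad), whose jaws (over 1 N each) hold the stilt's pot: centre over 0.145 m high, tilt under 0.4, under 30 mm/s, untouched by the fingers; other pots, stilt, roll and jar within 20 mm of their start, other pots upright (((horizontal distance between stilt_mid and seat_left below 0.088 m and contact force between each of tongs_right, tongs_left and pot_left above 1 N and height (world z) of left_pot_mid above 0.145 m and angle between left_pot_mid's own z axis and vertical below 0.4 rad and linear speed of pot_left below 0.03 m/s and contact force between the fingers and pot_left below 0.05 N and distance of each of middle_pot_mid, right_pot_mid from where it was at the start of the episode below 0.02 m and angle between each of middle_pot_mid, right_pot_mid's own z axis and vertical below 0.2 rad) or (horizontal distance between stilt_mid and seat_middle below 0.088 m and contact force between each of tongs_right, tongs_left and pot_middle above 1 N and height (world z) of middle_pot_mid above 0.145 m and angle between middle_pot_mid's own z axis and vertical below 0.4 rad and linear speed of pot_middle below 0.03 m/s and contact force between the fingers and pot_middle below 0.05 N and distance of each of left_pot_mid, right_pot_mid from where it was at the start of the episode below 0.02 m and angle between each of left_pot_mid, right_pot_mid's own z axis and vertical below 0.2 rad) or (horizontal distance between stilt_mid and seat_right below 0.088 m and contact force between each of tongs_right, tongs_left and pot_right above 1 N and height (world z) of right_pot_mid above 0.145 m and angle between right_pot_mid's own z axis and vertical below 0.4 rad and linear speed of pot_right below 0.03 m/s and contact force between the fingers and pot_right below 0.05 N and distance of each of left_pot_mid, middle_pot_mid from where it was at the start of the episode below 0.02 m and angle between each of left_pot_mid, middle_pot_mid's own z axis and vertical below 0.2 rad)) and contact force between the fingers and tongs_right above 2 N and value of joint tongs_left between 0.05 and 0.11 rad and distance of each of stilt_mid, roll, jar from where it was at the start of the episode below 0.02 m); the arm keeps its last pose, push and grip.
It fails at once if the fingers or the arm touch a pot (contact force between any of the fingers, the arm and pot_left above 0.3 N or contact force between any of the fingers, the arm and pot_middle above 0.3 N or contact force between any of the fingers, the arm and pot_right above 0.3 N).
It fails at once if a pot that is not next is lifted or knocked over ((not (horizontal distance between stilt_mid and seat_left below 0.088 m) and (height (world z) of left_pot_mid above 0.1 m or angle between left_pot_mid's own z axis and vertical above 0.5 rad)) or (not (horizontal distance between stilt_mid and seat_middle below 0.088 m) and (height (world z) of middle_pot_mid above 0.1 m or angle between middle_pot_mid's own z axis and vertical above 0.5 rad)) or (not (horizontal distance between stilt_mid and seat_right below 0.088 m) and (height (world z) of right_pot_mid above 0.1 m or angle between right_pot_mid's own z axis and vertical above 0.5 rad))).
It fails at once if the stilt, the label roll or the jar is knocked away (distance of any of stilt_mid, roll, jar from where it was at the start of the episode above 0.03 m).
It also fails if it takes over 45 s, if anything falls off the work surface, if the arm or the gripper's body presses on something with over 40 N, if the wrist force passes 120 N, or if a joint passes its speed limit or range.

## Robot

A 6-joint arm with a two-finger parallel gripper is mounted at the origin on the work surface; the furniture and walls round the work are solid. World frame = base frame: x ahead of the robot, y to its left, z up, the work surface at z = 0. Lengths are in m, angles in degrees, forces in N, time in s.
With the tool pointing down it reaches from about 0.275 to 0.75 m from the base axis. Payload 10.2 kg.
Tool frame: the origin (TCP) lies at the centre of the arm's flange, where the gripper is bolted on; the fingertips stand 166 mm ahead of it and the grasp point (between the pads) lies 147 mm ahead of it; z points along the fingers, y is the line along which they close (so a half turn about z gives the same grasp; the last joint's range is limited). The gripper opens to 88 mm and grips with 3 to 60 N. Pads are 18 mm wide; open, the fingers measure 123 mm over their backs; the gripper's body (75 mm by 187 mm) begins 45 mm behind the grasp point.
Start: joints at [57.96, 17.928, 85.812, -0, 76.261, -12.8], TCP at [0.173, 0.496, 0.405] pointing down, gripper open.
Joint ranges: [-168.41, 168.41], [-55.51, 124.54], [10.69, 146.95], [-70.63, 250.63], [1, 178], [-165.06, 165.06]. Speed limits (degrees/s): [136.94, 136.94, 172.46, 180, 180, 180].

## Interface

Orientations are given as [roll, pitch, yaw] about the fixed x, y, z axes, in that order (R = Rz(yaw) Ry(pitch) Rx(roll)).
In Python, from rig import robot gives the robot as it stands.
- The arm moves only by the tool play_rows, never from a script. Its argument "targets" is a list of rows, each a list of 6 numbers: the shift along the tool's x, y, z in m, then the turn, a rotation vector about the tool's x, y, z in rad. In form: [[dx, dy, dz, rx, ry, rz], ...]. A call has 1 to 12 rows; each row is the pose to reach, as a shift and turn from the pose commanded when the call began, along the tool's axes at that moment; what a row does not reach only later rows make up. A row lasts 1/12 s, in which the tool goes at most 41.7 mm and 7.16 degrees, less where a joint would pass 70% of its speed; a pose out of reach is approached as far as the arm can. A call with a gripper value outside its range is refused whole. "claw" is the finger opening in m, from 0 to 0.0881, set as the call begins (left out, the last holds). The fingers move at their own pace and stop on an object; the grip force is fixed at half the most. Time passes only in rows, so rows that repeat a pose let the fingers close. It gives the time, the measured TCP pose, the force, the opening and the grip force at its end, in the units of the state.
- robot.state(): the state, without advancing time (a new reading comes with each control period).
- robot.snapshot(name): name is "scene" or "top" or "wrist"; returns the picture (480x640x3 uint8, blue, green, red); there is no depth.
- robot.get_calibration(name): a dict with "vfov" (degrees; the focal length in pixels is half the picture's height over the tangent of half this angle, whatever the lens; pixels are square), "cx", "cy" (the principal point, pixels), "eye" and "orientation" of the camera in the world; the wrist camera has in their place "tool_from_camera" (4x4, takes a point from camera to tool coordinates, whose origin is the TCP and whose axes are the flange's). Camera axes: x right, y up, looking along -z (the intrinsics and any distortion apply to the point x, -y, -z); pixel columns grow to the right and rows downward; lengths in m; the calibration is good to about 2 mm. A picture is of the moment at which its call begins: read the wrist's pose just before it. get_calibration takes no time and is no camera call.
- robot.finish_job(): hands the job in; it is judged then, once.
The state is a dict: "t": time; "joint_pos": joint angles; "qd": joint speeds; "tau": joint torques, N m; "tcp_pos": TCP position; "tool_rot": TCP orientation; "wrist_force": force on the tool from outside, world axes, zero at the start; "ft_torque": the same for the moment, N m; "grip_width": finger opening in m; "finger_force": force on a finger pad.
Only numpy, scipy, OpenCV 4.12 (cv2) and the standard library are available. Lean on these libraries where they do the work, as an engineer would, in place of code of your own. Each camera call takes 0.05 s, during which the arm holds its last target. There are 200 camera calls.

## Working session

There is one attempt and no reset: what is moved stays moved. The work goes in short steps, Python scripts to look and compute and a tool call to move; the robot and the scene stay as the last step left them, time stands still between calls to the robot, and variables do not carry over. Pictures are saved under pics/ and viewed, at most 11 in all, crops included, and the job is handed in when it is done.

Besides the shell and the picture viewer there is one more tool, called after "Call:" by a JSON object that holds its "api" and its "payload". play_rows: Moves the arm, as the interface text tells. Its arguments: {"type":"object","properties":{"targets":{"type":"array","items":{"type":"array","items":{"type":"number"}}},"claw":{"type":"number"}},"required":["targets"]}

```bash
mkdir -p pics; cat > h.py <<'E'
import numpy as np, cv2
from rig import robot
def cal(n):
    return robot.get_calibration(n)
E
python3 - <<'E'
from h import *
s=robot.state(); print(s)
for n in ("scene","top","wrist"):
    print(n,cal(n)); cv2.imwrite(f"pics/{n}0.png",robot.snapshot(n))
E
ls
```

```text
{'t': 0.0, 'joint_pos': array([ 5.79602253e+01,  1.79602478e+01,  8.58511991e+01, -1.67876485e-03,
        7.62590825e+01, -1.28018064e+01]), 'qd': array([-0.00330056,  0.01839378, -0.00788886,  0.02138977, -0.0674435 ,
       -0.05132616]), 'tau': array([ 7.55708352e-04, -4.02213013e+01, -2.52270591e+01,  6.94940519e-02,
        3.51883611e-02, -1.25703527e-04]), 'tcp_pos': array([0.17300163, 0.49565279, 0.40417222]), 'tool_rot': array([-1.79930863e+02, -1.40381273e-02,  1.60762423e+02]), 'wrist_force': array([-0.75937969,  0.63145412, -0.5622999 ]), 'ft_torque': array([-0.05569224,  0.01214984,  0.01586863]), 'finger_force': 0.0, 'grip_width': 0.08850652733823686}
scene {'vfov': 54.647070932291, 'cx': 319.67492398938265, 'cy': 240.23640361127022, 'eye': array([ 0.00290356, -0.33548247,  0.73603077]), 'orientation': array([ 38.78553467,  -0.71054497, -63.3732743 ])}
top {'vfov': 57.8110474510527, 'cx': 317.8337481935803, 'cy': 245.19015658217916, 'eye': array([ 0.30819735, -0.10977929,  0.91981105]), 'orientation': array([ 11.7387272 ,   0.29128093, -81.75451347])}
wrist {'vfov': 60.052360682724625, 'cx': 318.1018885706343, 'cy': 239.82370652368027, 'tool_from_camera': array([[ 1.15235756e-03,  9.60120103e-01,  2.79585513e-01,
         7.21256867e-02],
       [ 9.99999299e-01, -1.03063450e-03, -5.82375866e-04,
        -1.36533248e-04],
       [-2.71000302e-04,  2.79585988e-01, -9.60120618e-01,
         1.99802256e-02],
       [ 0.00000000e+00,  0.00000000e+00,  0.00000000e+00,
         1.00000000e+00]])}
h.py
pics
```

View pics/scene0.png

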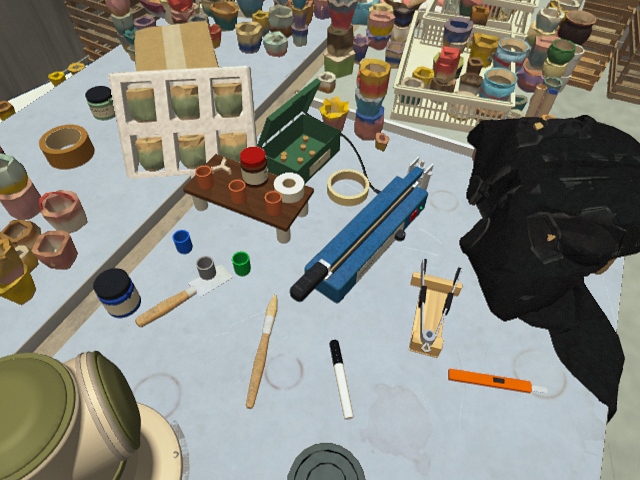

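View pics/top0.png

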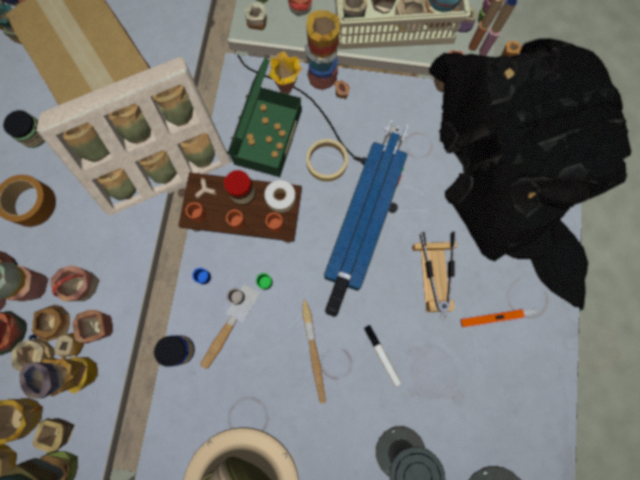

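The tongs lie on the rest at about scene (435,305) and top (438,270). The stilt is at top (204,186), scene (222,168), and looks to be behind the left pot at top (194,210). The red jar is at top (238,184) and the white roll at (279,194), behind the middle (234,217) and right (275,219) pots. The blue, grey and green cups at top (202,276), (237,297) and (264,282) are look-alikes standing on the table. An enlarged crop will confirm this.

```bash
cat > h.py <<'E'
import numpy as np, cv2
from scipy.spatial.transform import Rotation as Ro
from rig import robot
def cam(n,st=None):
    c=robot.get_calibration(n); f=240/np.tan(np.radians(c["vfov"]/2))
    if "eye" in c: return f,c["cx"],c["cy"],np.array(c["eye"]),Ro.from_euler("xyz",c["orientation"],degrees=True).as_matrix()
    R=Ro.from_euler("xyz",st["tool_rot"],degrees=True).as_matrix(); T=c["tool_from_camera"]
    return f,c["cx"],c["cy"],R@T[:3,3]+st["tcp_pos"],R@T[:3,:3]
def ray(C,u,v):
    f,cx,cy,e,R=C; d=R@np.array([(u-cx)/f,-(v-cy)/f,-1]); return e,d/np.linalg.norm(d)
def onz(C,u,v,z):
    e,d=ray(C,u,v); return e+d*(z-e[2])/d[2]
def proj(C,p):
    f,cx,cy,e,R=C; q=R.T@(np.array(p)-e); return np.array([cx-f*q[0]/q[2],cy+f*q[1]/q[2]])
def blobs(mask,amin=15):
    n,l,s,c=cv2.connectedComponentsWithStats(mask.astype(np.uint8)); return [(np.round(c[i],1).tolist(),s[i].tolist()) for i in range(1,n) if s[i][4]>=amin]
E
python3 - <<'E'
from h import *
T=cv2.imread("pics/top0.png");S=cv2.imread("pics/scene0.png")
def crop(I,x,y,w,h,W,H): return cv2.resize(I[y:y+h,x:x+w],(W,H),interpolation=cv2.INTER_CUBIC)
cv2.imwrite("pics/crops.png",np.vstack([np.hstack([crop(T,175,160,133,100,400,300),crop(T,395,220,100,100,300,300)]),
 np.hstack([crop(S,175,140,150,112,400,300),crop(S,390,255,100,100,300,300)])]))
for n,I,b in (("top",T,(175,160,133,100)),("scene",S,(175,140,150,112))):
    C=cam(n);h=cv2.cvtColor(I,cv2.COLOR_BGR2HSV);m=np.zeros(h.shape[:2],bool)
    x,y,w,hh=b;k=cv2.inRange(h,(3,110,110),(14,255,255))>0;m[y:y+hh,x:x+w]=k[y:y+hh,x:x+w]
    for c,s in blobs(m): print(n,c,s,np.round(onz(C,*c,.085),4),np.round(onz(C,*c,.105),4))
    
C=cam("top")
for p,z in (((204,187),.075),((194,210),.105),((234,217),.105),((275,219),.105),((430,269),.058),((451,269),.058),((444,306),.05)): print(p,np.round(onz(C,*p,z),3))
E
```

```text
top [194.0, 210.2] [185, 202, 18, 17, 171] [0.5147 0.1744 0.085 ] [0.5098 0.1676 0.105 ]
top [234.5, 218.0] [226, 209, 17, 18, 183] [0.5103 0.0913 0.085 ] [0.5055 0.0865 0.105 ]
top [273.8, 220.6] [265, 212, 18, 17, 199] [0.5162 0.013  0.085 ] [0.5112 0.0101 0.105 ]
scene [203.0, 175.2] [195, 165, 17, 24, 234] [0.5171 0.1765 0.085 ] [0.5013 0.1608 0.105 ]
scene [236.4, 190.1] [228, 179, 18, 25, 270] [0.5124 0.0938 0.085 ] [0.4967 0.0806 0.105 ]
scene [272.2, 201.4] [264, 190, 18, 26, 288] [0.5182 0.016  0.085 ] [0.5024 0.0052 0.105 ]
(204, 187) [0.568 0.167 0.075]
(194, 210) [0.51  0.168 0.105]
(234, 217) [0.507 0.088 0.105]
(275, 219) [0.515 0.008 0.105]
(430, 269) [ 0.469 -0.309  0.058]
(451, 269) [ 0.475 -0.35   0.058]
(444, 306) [ 0.4   -0.345  0.05 ]
```

View pics/crops.png

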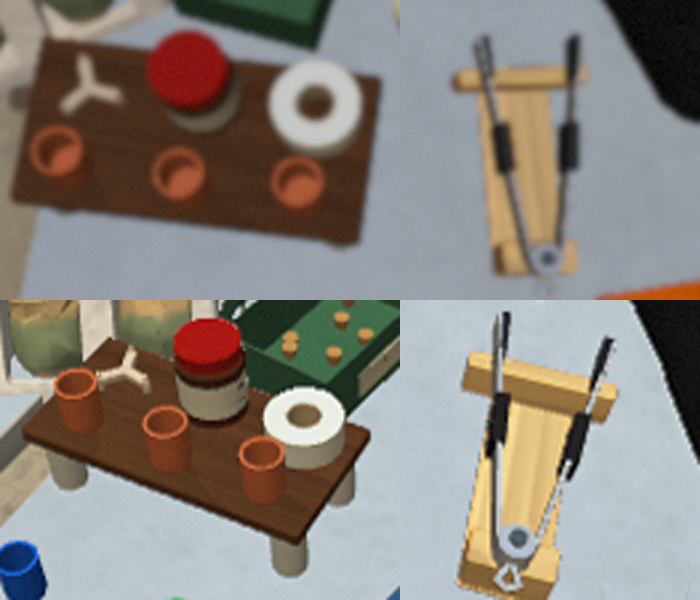

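The enlarged crop confirms it: the three-armed stilt lies behind the left pot at about (0.513, 0.170). The jar and roll are behind the other two. Next I hover above the tongs, with the camera on the jaw side, to measure them.

```bash
cat >> h.py <<'E'
def rel(p,yaw,st=None):
    st=st or robot.state(); R=Ro.from_euler("xyz",st["tool_rot"],degrees=True)
    G=Ro.from_euler("xyz",[180,0,yaw],degrees=True)
    print("rel",np.round(R.inv().apply(np.array(p)-st["tcp_pos"]),4),np.round((R.inv()*G).as_rotvec(),4))
E
python3 - <<'E'
from h import *
rel([.47,-.33,.38],12)
C=cam("top"); a=onz(C,179,226.7,.065);b=onz(C,295,241,.065);c=onz(C,175+42/3,160+40/3,.065);d=onz(C,175+380/3,160+78/3,.065);print(a,b,c,d)
E
```

```text
rel [-0.5525 -0.6817  0.0248] [-6.0000e-04  1.1000e-03  2.5964e+00]
[0.48118148 0.20445453 0.065     ] [ 0.48534787 -0.0332663   0.065     ] [0.59647709 0.20761067 0.065     ] [ 0.60230797 -0.02899183  0.065     ]
```

Call:
{"api": "play_rows", "payload": {"targets": [[-0.5525,-0.6817,0.0248,0,0,2.5964],[-0.5525,-0.6817,0.0248,0,0,2.5964],[-0.5525,-0.6817,0.0248,0,0,2.5964],[-0.5525,-0.6817,0.0248,0,0,2.5964],[-0.5525,-0.6817,0.0248,0,0,2.5964],[-0.5525,-0.6817,0.0248,0,0,2.5964],[-0.5525,-0.6817,0.0248,0,0,2.5964],[-0.5525,-0.6817,0.0248,0,0,2.5964],[-0.5525,-0.6817,0.0248,0,0,2.5964],[-0.5525,-0.6817,0.0248,0,0,2.5964],[-0.5525,-0.6817,0.0248,0,0,2.5964],[-0.5525,-0.6817,0.0248,0,0,2.5964]], "claw": 0.088}}

```text
t: 1.15
tcp_pos: [0.3421, 0.0233, 0.3907]
tool_rot: [180.0, -0.0, 74.4]
wrist_force: [1.1, 0.5, -0.3]
grip_width: 0.088
finger_force: 0.0
```

```bash
python3 - <<'E'
from h import *
rel([.47,-.33,.38],12)
E
```

```text
rel [-0.306   0.218   0.0109] [ 6.0000e-04 -5.0000e-04  1.0898e+00]
```

Call:
{"api": "play_rows", "payload": {"targets": [[-0.306,0.218,0.0109,0,0,1.0898],[-0.306,0.218,0.0109,0,0,1.0898],[-0.306,0.218,0.0109,0,0,1.0898],[-0.306,0.218,0.0109,0,0,1.0898],[-0.306,0.218,0.0109,0,0,1.0898],[-0.306,0.218,0.0109,0,0,1.0898],[-0.306,0.218,0.0109,0,0,1.0898],[-0.306,0.218,0.0109,0,0,1.0898],[-0.306,0.218,0.0109,0,0,1.0898],[-0.306,0.218,0.0109,0,0,1.0898],[-0.306,0.218,0.0109,0,0,1.0898],[-0.306,0.218,0.0109,0,0,1.0898]]}}

```text
t: 2.15
tcp_pos: [0.4723, -0.3266, 0.3793]
tool_rot: [-179.9, 0.0, 12.4]
wrist_force: [0.6, -0.1, -1.1]
grip_width: 0.0879
finger_force: 0.0
```

```bash
python3 - <<'E'
from h import *
s=robot.state(); print(s["tcp_pos"],s["tool_rot"],s["qd"])
I=robot.snapshot("wrist");cv2.imwrite("pics/w1.png",I)
C=cam("wrist",s);h=cv2.cvtColor(I,cv2.COLOR_BGR2HSV);m=h[...,2]<60
for c,b in blobs(m,80): print(c,b,np.round(onz(C,*c,.058),4))
E
```

```text
[ 0.47229365 -0.32659868  0.37929745] [-1.79935029e+02  2.96345231e-02  1.24231827e+01] [ 0.96451941 -1.60068713  0.96890574  0.15252011 -0.06767512  0.05309755]
[90.7, 109.5] [51, 0, 77, 233, 2222] [ 0.5143 -0.1556  0.058 ]
[109.4, 106.0] [74, 0, 71, 222, 1390] [ 0.5194 -0.1681  0.058 ]
[214.9, 18.4] [199, 0, 30, 34, 340] [ 0.5893 -0.2312  0.058 ]
[540.5, 108.6] [384, 0, 256, 304, 47140] [ 0.5822 -0.4595  0.058 ]
[290.3, 127.0] [285, 108, 10, 42, 275] [ 0.5327 -0.293   0.058 ]
[371.6, 132.0] [365, 113, 16, 42, 331] [ 0.5417 -0.3494  0.058 ]
[135.6, 212.5] [119, 185, 34, 59, 721] [ 0.4479 -0.193   0.058 ]
[298.1, 210.0] [291, 189, 13, 48, 187] [ 0.4758 -0.3103  0.058 ]
[353.0, 214.7] [346, 192, 18, 48, 270] [ 0.4812 -0.3509  0.058 ]
[290.8, 383.3] [0, 236, 640, 244, 42766] [ 0.329  -0.3345  0.058 ]
```

View pics/w1.png

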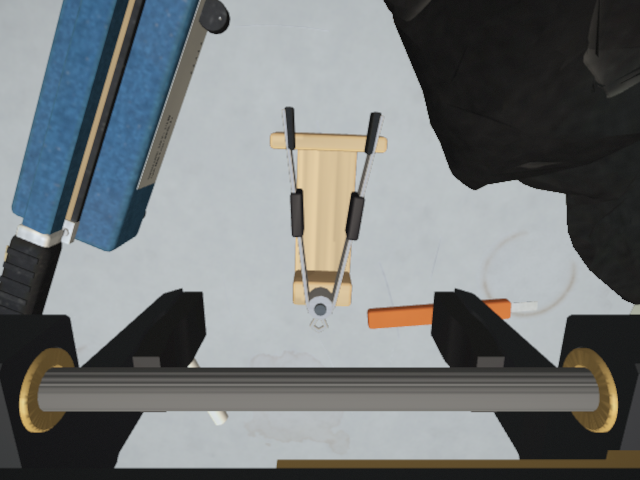

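The pads sit at (297,213) and (355,216), the jaws at (290,128) and (373,133), and the hinge at (320,308). Next I compute the grip pose.

```bash
python3 - <<'E'
from h import *
s=robot.state();C=cam("wrist",s)
L,R_,J1,J2,H=[onz(C,*p,z)[:2] for p,z in (((297.5,213),.055),((355,216),.055),((290,128),.053),((373,133),.053),((320,308),.052))]
g=(L+R_)/2;j=(J1+J2)/2
for n,d in(("pads",g-H),("jaws",j-H),("gj",j-g)):print(n,np.linalg.norm(d),np.degrees(np.arctan2(d[1],d[0])))
print(L,R_,np.linalg.norm(L-R_),g,j,H,np.linalg.norm(J1-J2))
d=(j-H)/np.linalg.norm(j-H); gg=((H+75e-3*d)+(j-62e-3*d))/2;print(gg)
yaw=np.degrees(np.arctan2(d[1],d[0]))
rel([*gg,.25],yaw); rel([*gg,.193],yaw)
E
```

```text
pads 0.07839319510560627 9.1580465047879
jaws 0.13947601988281977 9.202919359802125
gj 0.06108287967448061 9.260508765041754
[ 0.47285361 -0.31004566] [ 0.47997841 -0.35271876] 0.04326380292549687 [ 0.47641601 -0.33138221] [ 0.53670279 -0.32155253] [ 0.39902209 -0.34385914] 0.059450155941389096
[ 0.47427877 -0.33166628]
rel [0.0008 0.0059 0.1298] [-0.0004  0.0002  0.0568]
rel [0.0008 0.006  0.1868] [-0.0004  0.0002  0.0568]
```

Call:
{"api": "play_rows", "payload": {"targets": [[0.003,0.002,0.035,0,0,0.05],[0.003,0.002,0.07,0,0,0.05],[0.003,0.002,0.1,0,0,0.05],[0.003,0.002,0.12,0,0,0.05],[0.003,0.002,0.12,0,0,0.05],[0.003,0.002,0.12,0,0,0.05],[0.003,0.002,0.12,0,0,0.05]]}}

```text
t: 2.78
tcp_pos: [0.4761, -0.328, 0.2618]
tool_rot: [179.9, -0.1, 9.6]
wrist_force: [-0.2, -0.2, 1.2]
grip_width: 0.088
finger_force: 0.0
```

```bash
python3 - <<'E'
from h import *
s=robot.state(); print(s["tcp_pos"],s["tool_rot"])
rel([.4743,-.3317,.193],9.2)
I=robot.snapshot("wrist");cv2.imwrite("pics/w2.png",I)
C=cam("wrist",s);h=cv2.cvtColor(I,cv2.COLOR_BGR2HSV);m=h[...,2]<60
for c,b in blobs(m,150): print(c,b,np.round(onz(C,*c,.055),4))
E
```

```text
[ 0.4761187  -0.32804583  0.26183732] [ 1.79855731e+02 -9.93140412e-02  9.56158649e+00]
rel [-0.0025  0.0031  0.0688] [ 0.0025 -0.0017  0.0063]
[287.2, 381.0] [0, 0, 640, 480, 45441] [ 0.4158 -0.3226  0.055 ]
[554.0, 96.7] [431, 0, 209, 219, 35395] [ 0.5732 -0.4143  0.055 ]
[260.2, 143.8] [248, 112, 23, 69, 955] [ 0.5328 -0.2933  0.055 ]
[390.1, 145.0] [379, 113, 25, 69, 1050] [ 0.5419 -0.3496  0.055 ]
[280.2, 274.5] [266, 235, 26, 77, 1009] [ 0.4736 -0.3106  0.055 ]
[367.0, 275.4] [355, 235, 28, 77, 1139] [ 0.4801 -0.3518  0.055 ]
[281.4, 375.8] [44, 375, 549, 2, 661] [ 0.4184 -0.3192  0.055 ]
```

View pics/w2.png

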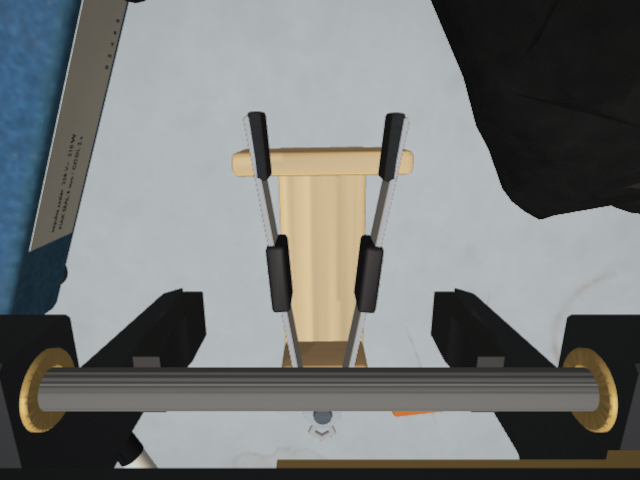

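Call:
{"api": "play_rows", "payload": {"targets": [[-0.0004,0.003,0.02,0,0,0.005],[-0.0004,0.003,0.04,0,0,0.005],[-0.0004,0.003,0.055,0,0,0.005],[-0.0004,0.003,0.065,0,0,0.005],[-0.0004,0.003,0.068,0,0,0.005],[-0.0004,0.003,0.068,0,0,0.005],[-0.0004,0.003,0.068,0,0,0.005],[-0.0004,0.003,0.068,0,0,0.005]]}}

```text
t: 3.5
tcp_pos: [0.4761, -0.3316, 0.1929]
tool_rot: [179.9, -0.1, 9.2]
wrist_force: [-0.7, -0.1, -0.7]
grip_width: 0.088
finger_force: 0.0
```

```bash
python3 - <<'E'
from h import *
s=robot.state(); print(s["tcp_pos"],s["tool_rot"],s["wrist_force"]); rel([.4763,-.3313,.193],9.1)
E
```

```text
[ 0.47612871 -0.33157859  0.19289194] [ 1.79907059e+02 -6.47315485e-02  9.22474951e+00] [-0.67452503 -0.0551024  -0.698293  ]
rel [ 0.0002 -0.0002 -0.0001] [ 0.0016 -0.0011  0.0022]
```

Aligned to within 0.3 mm. Next I close gently to 48 mm, which keeps the jaws open wide enough for the pot.

Call:
{"api": "play_rows", "payload": {"targets": [[0,0,0,0,0,0],[0,0,0,0,0,0],[0,0,0,0,0,0],[0,0,0,0,0,0],[0,0,0,0,0,0],[0,0,0,0,0,0],[0,0,0,0,0,0],[0,0,0,0,0,0]], "claw": 0.048}}

```text
t: 4.17
tcp_pos: [0.476, -0.3314, 0.1917]
tool_rot: [180.0, -0.0, 9.2]
wrist_force: [1.4, 0.1, 0.2]
grip_width: 0.0481
finger_force: 6.9
```

Call:
{"api": "play_rows", "payload": {"targets": [[0,0,-0.01,0,0,0],[0,0,-0.025,0,0,0],[0,0,-0.045,0,0,0],[0,0,-0.07,0,0,0],[0,0,-0.095,0,0,0],[0,0,-0.12,0,0,0],[0,0,-0.145,0,0,0],[0,0,-0.165,0,0,0],[0,0,-0.18,0,0,0],[0,0,-0.19,0,0,0],[0,0,-0.19,0,0,0],[0,0,-0.19,0,0,0]]}}

```text
t: 5.17
tcp_pos: [0.4758, -0.3313, 0.3815]
tool_rot: [-180.0, 0.0, 9.2]
wrist_force: [0.0, -0.2, -1.5]
grip_width: 0.0481
finger_force: 6.2
```

```bash
python3 - <<'E'
from h import *
s=robot.state(); print(s["tcp_pos"],s["tool_rot"],s["grip_width"],s["finger_force"]); rel([.445,.17,.39],1)
I=robot.snapshot("wrist");cv2.imwrite("pics/w3.png",I);cv2.imwrite("pics/s3.png",robot.snapshot("scene"))
E
```

```text
[ 0.47577626 -0.33126187  0.38150332] [-1.79989269e+02  9.57153527e-03  9.22725532e+00] 0.04812947444137105 6.192198908975115
rel [ 0.05   -0.4997 -0.0084] [-0.0002  0.0002  0.1436]
```

View pics/w3.png

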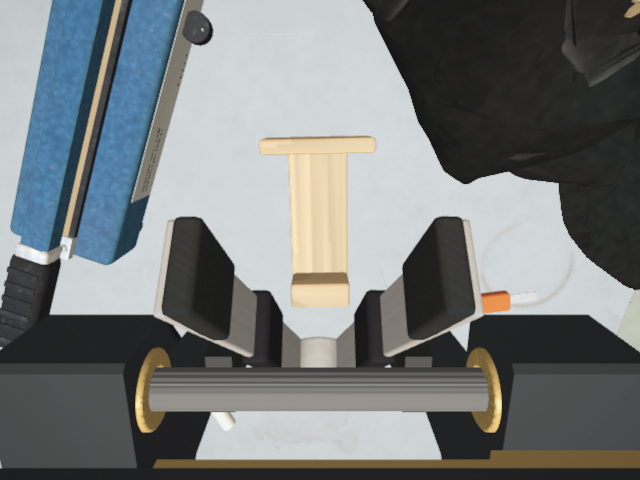

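The tongs are held symmetrically about column 318. I check their pitch against the expected jaw corners and start moving to the pot.

Call:
{"api": "play_rows", "payload": {"targets": [[0.003,-0.03,-0.0084,0,0,0.02],[0.006,-0.06,-0.0084,0,0,0.03],[0.009,-0.09,-0.0084,0,0,0.04],[0.013,-0.125,-0.0084,0,0,0.05],[0.016,-0.16,-0.0084,0,0,0.06],[0.02,-0.195,-0.0084,0,0,0.07],[0.023,-0.23,-0.0084,0,0,0.08],[0.0265,-0.265,-0.0084,0,0,0.09],[0.03,-0.3,-0.0084,0,0,0.1],[0.0335,-0.335,-0.0084,0,0,0.11],[0.037,-0.37,-0.0084,0,0,0.12],[0.04,-0.4,-0.0084,0,0,0.13]]}}

```text
t: 6.27
tcp_pos: [0.4506, 0.0719, 0.3893]
tool_rot: [-180.0, 0.1, 1.8]
wrist_force: [0.1, -1.2, -1.1]
grip_width: 0.0481
finger_force: 6.2
```

```bash
python3 - <<'E'
from h import *
rel([.445,.17,.39],1)
c=robot.get_calibration("wrist");f=240/np.tan(np.radians(c["vfov"]/2));T=c["tool_from_camera"]
C=(f,c["cx"],c["cy"],T[:3,3],T[:3,:3])
for x in(.047,.077):
  for z in(.137,.157): print(x,z,proj(C,[x,-.0216,z]).round(0),proj(C,[x,.0216,z]).round(0))
E
```

```text
rel [-0.0026 -0.0983 -0.0006] [-0.0004  0.0016  0.0135]
0.047 0.137 [243. 209.] [393. 209.]
0.047 0.157 [253. 196.] [383. 197.]
0.077 0.137 [237.  99.] [399.  99.]
0.077 0.157 [249. 102.] [387. 102.]
```

The jaws appear nearer to the camera than a level hold predicts, so the tongs may have pitched. I check with a side crop.

```bash
python3 - <<'E'
from h import *
I=robot.snapshot("scene");cv2.imwrite("pics/s4.png",I)
A=cv2.imread("pics/s3.png")
C=cam("scene");p=proj(C,[.476,-.331,.235]);q=proj(C,[.45,.072,.24]);print(p,q)
def cr(I,p): 
    x,y=int(np.clip(p[0]-65,0,510)),int(np.clip(p[1]-75,0,330)); print(x,y); return cv2.resize(I[y:y+150,x:x+130],(400,461),interpolation=cv2.INTER_CUBIC)
cv2.imwrite("pics/c4.png",np.hstack([cr(A,p),cr(I,q)]))
E
```

```text
[461.97993495 229.10041573] [214.33759462 150.72464893]
396 154
149 75
```

View pics/c4.png

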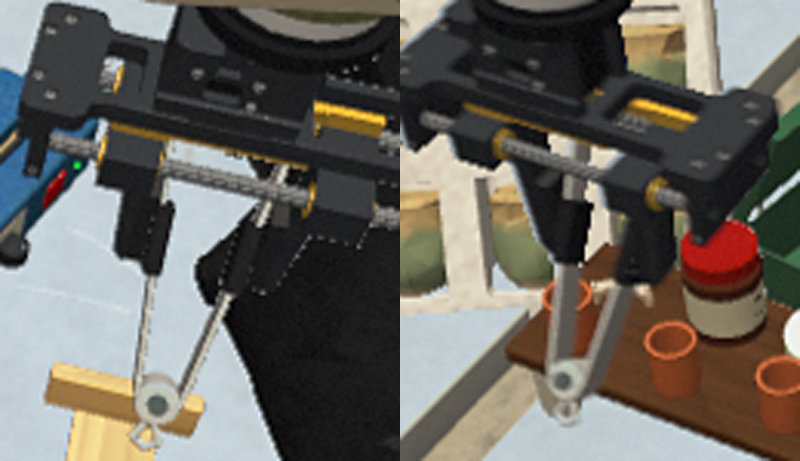

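The tongs have pitched in the fingers, hinge down and jaws up. I estimate the angle in both pictures.

```bash
python3 - <<'E'
from h import *
s=robot.state();print(s["tcp_pos"],s["tool_rot"],s["finger_force"],s["ft_torque"])
C=cam("scene")
def hub(tcp,yaw,th,L=.075):
    y=np.radians(yaw);g=np.array(tcp)-[0,0,.147];t=np.radians(th)
    return proj(C,g-L*np.array([np.cos(t)*np.cos(y),np.cos(t)*np.sin(y),np.sin(t)]))
for th in (0,10,20,30,40,50,60,70,80): print(th,hub([.4758,-.3313,.3815],9.2,th).round(0),hub([.4506,.0719,.3893],1.8,th).round(0))
print("seen [447,285] [202,198]")
E
```

```text
[0.4500914  0.07520043 0.38935042] [-1.79872211e+02  1.01535719e-01  1.89001419e+00] 6.203952737414511 [ 0.09507177  0.18632529 -0.02471824]
0 [456. 271.] [187. 179.]
10 [453. 276.] [189. 184.]
20 [451. 279.] [192. 189.]
30 [450. 281.] [196. 192.]
40 [449. 281.] [200. 194.]
50 [448. 279.] [204. 194.]
60 [448. 276.] [208. 193.]
70 [448. 272.] [213. 191.]
80 [449. 267.] [217. 187.]
seen [447,285] [202,198]
```

```bash
python3 - <<'E'
from h import *
c=robot.get_calibration("wrist");f=240/np.tan(np.radians(c["vfov"]/2));T=c["tool_from_camera"]
C=(f,c["cx"],c["cy"],T[:3,3],T[:3,:3])
for th in (20,30,35,40,45,50,55):
  t=np.radians(th);o=[]
  for x,z in((.077,.01),(.077,-.01),(.047,.01)):
    X=x*np.cos(t)-z*np.sin(t);Z=.147-x*np.sin(t)-z*np.cos(t);o+=[proj(C,[X,-.0226,Z]).round(0)]
  X=-.075;o+=[proj(C,[X*np.cos(t),0,.147-X*np.sin(t)]).round(0)]
  print(th,*o)
print("seen front-top?, front-bottom: inner corners (203,218),(233,265),(228,338); hub ~ (319,345)")
rel([.4763,-.3313,.381],9.1)
E
```

```text
20 [212. 133.] [228. 103.] [229. 245.] [318. 449.]
30 [200. 174.] [217. 120.] [225. 273.] [318. 420.]
35 [194. 202.] [211. 134.] [223. 289.] [318. 406.]
40 [188. 234.] [205. 152.] [221. 306.] [318. 393.]
45 [183. 271.] [199. 175.] [220. 325.] [318. 379.]
50 [179. 311.] [194. 203.] [219. 343.] [318. 365.]
55 [175. 354.] [188. 235.] [218. 362.] [318. 352.]
seen front-top?, front-bottom: inner corners (203,218),(233,265),(228,338); hub ~ (319,345)
rel [0.0128 0.4072 0.0074] [-0.0023  0.0016 -0.1258]
```

The pitch is about 50°, so the tongs have swung until their arms rest on the gripper body. They are hinge-heavy. My plan is to take them back to the rest and set the hub on the rear saddle. I then roll them level along an arc and regrip further back and tighter.

```bash
python3 - <<'E'
from h import *
rel([.4496,-.3356,.37],9.1)
E
```

```text
rel [-0.014   0.4106  0.0185] [-0.0023  0.0016 -0.1258]
```

Call:
{"api": "play_rows", "payload": {"targets": [[0,0.04,0,0,0,-0.02],[-0.002,0.08,0.005,0,0,-0.04],[-0.004,0.12,0.005,0,0,-0.05],[-0.006,0.16,0.01,0,0,-0.06],[-0.007,0.2,0.01,0,0,-0.07],[-0.008,0.24,0.01,0,0,-0.08],[-0.01,0.28,0.0185,0,0,-0.09],[-0.012,0.32,0.0185,0,0,-0.1],[-0.013,0.36,0.0185,0,0,-0.12],[-0.014,0.39,0.0185,0,0,-0.1258],[-0.014,0.41,0.0185,0,0,-0.1258],[-0.014,0.41,0.0185,0,0,-0.1258]]}}

```text
t: 7.32
tcp_pos: [0.4493, -0.3438, 0.3699]
tool_rot: [-179.9, 0.1, 8.8]
wrist_force: [0.3, -0.0, -1.3]
grip_width: 0.0479
finger_force: 6.3
```

```bash
python3 - <<'E'
from h import *
s=robot.state();print(s["tcp_pos"],s["tool_rot"]);rel([.4496,-.3356,.265],9.1)
E
```

```text
[ 0.44927698 -0.34375135  0.36994106] [-1.79937030e+02  7.48070574e-02  8.78332509e+00]
rel [ 0.0017 -0.0079  0.1049] [-0.0011  0.0013 -0.0055]
```

Call:
{"api": "play_rows", "payload": {"targets": [[0.0017,-0.004,0.03,0,0,-0.005],[0.0017,-0.0079,0.06,0,0,-0.005],[0.0017,-0.0079,0.085,0,0,-0.005],[0.0017,-0.0079,0.1,0,0,-0.005],[0.0017,-0.0079,0.1049,0,0,-0.005],[0.0017,-0.0079,0.1049,0,0,-0.005],[0.0017,-0.0079,0.1049,0,0,-0.005]]}}

```text
t: 7.9
tcp_pos: [0.4506, -0.3321, 0.2673]
tool_rot: [180.0, -0.0, 9.3]
wrist_force: [-0.2, 0.0, -1.1]
grip_width: 0.0482
finger_force: 6.3
```

```bash
python3 - <<'E'
from h import *
s=robot.state();print(s["tcp_pos"],s["tool_rot"])
g=np.array([.4763,-.3313]);d=np.array([.9874,.158])
for x,z in((-27,108),(-17.5,99),(-10,87.5),(-4.5,75),(-1,61),(0,45.5)): rel([*(g+d*x/1e3),z/1e3+.147],9.1)
E
```

```text
[ 0.45059546 -0.33214675  0.26732303] [ 1.79970455e+02 -2.10127711e-02  9.28694013e+00]
rel [-0.0015  0.0032  0.0123] [ 0.0005 -0.0004  0.0033]
rel [0.008  0.0032 0.0213] [ 0.0005 -0.0004  0.0033]
rel [0.0155 0.0033 0.0328] [ 0.0005 -0.0004  0.0033]
rel [0.021  0.0033 0.0453] [ 0.0005 -0.0004  0.0033]
rel [0.0245 0.0033 0.0593] [ 0.0005 -0.0004  0.0033]
rel [0.0255 0.0033 0.0748] [ 0.0005 -0.0004  0.0033]
```

Call:
{"api": "play_rows", "payload": {"targets": [[-0.0015,0.0033,0.005,0,0,0.003],[-0.0015,0.0033,0.01,0,0,0.003],[0.004,0.0033,0.015,0,0,0.003],[0.008,0.0033,0.0195,0,0,0.003],[0.012,0.0033,0.026,0,0,0.003],[0.0155,0.0033,0.0315,0,0,0.003],[0.0185,0.0033,0.0375,0,0,0.003],[0.021,0.0033,0.0435,0,0,0.003],[0.023,0.0033,0.0505,0,0,0.003],[0.0245,0.0033,0.0575,0,0,0.003],[0.0255,0.0033,0.065,0,0,0.003],[0.0255,0.0033,0.068,0,0,0.003]]}}

```text
t: 8.9
tcp_pos: [0.476, -0.3313, 0.1973]
tool_rot: [-179.9, 0.1, 9.1]
wrist_force: [-0.6, 0.3, 0.1]
grip_width: 0.0478
finger_force: 6.6
```

```bash
python3 - <<'E'
from h import *
s=robot.state();print(s["tcp_pos"],s["tool_rot"])
rel([.4763,-.3313,.1925],9.1)
cv2.imwrite("pics/w5.png",robot.snapshot("wrist"));I=robot.snapshot("scene")
W=cv2.resize(cv2.imread("pics/w5.png"),(480,360)); cv2.imwrite("pics/c5.png",np.hstack([W,cv2.resize(I[210:390,380:540],(320,360),interpolation=cv2.INTER_CUBIC)]))
E
```

```text
[ 0.47603055 -0.33127333  0.19730851] [-1.79927681e+02  5.28635347e-02  9.10342855e+00]
rel [0.0003 0.0001 0.0048] [-0.0013  0.0009  0.0001]
```

View pics/c5.png

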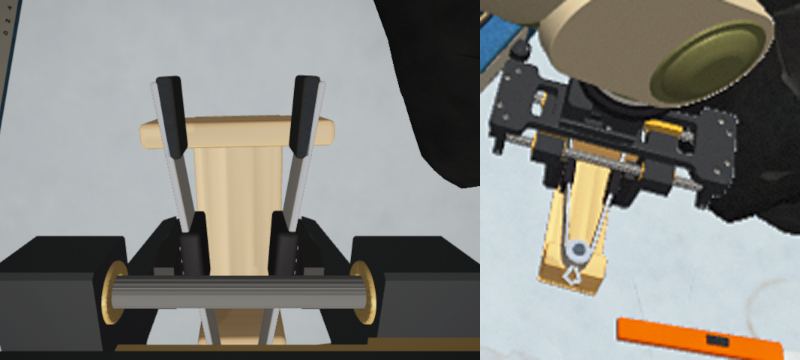

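The tongs are almost level again, with the hub on its saddle. Next I lower the last few mm, release, and shift 13 mm back. Then I grip to 45 mm, which is stiffer and nearer the centre of mass.

Call:
{"api": "play_rows", "payload": {"targets": [[0,0,0.001,0,0,0],[0,0,0.003,0,0,0],[0,0,0.004,0,0,0],[0,0,0.004,0,0,0],[0,0,0.004,0,0,0]]}}

```text
t: 9.42
tcp_pos: [0.4761, -0.3315, 0.1948]
tool_rot: [180.0, -0.0, 9.1]
wrist_force: [-0.2, 0.4, 0.1]
grip_width: 0.0482
finger_force: 6.6
```

Call:
{"api": "play_rows", "payload": {"targets": [[0,0,0,0,0,0],[0,0,0,0,0,0],[0,0,0,0,0,0],[0,0,0,0,0,0],[-0.006,0,0,0,0,0],[-0.013,0,0,0,0,0],[-0.013,0,0,0,0,0],[-0.013,0,0,0,0,0]], "claw": 0.07}}

```text
t: 10.08
tcp_pos: [0.4628, -0.3337, 0.1948]
tool_rot: [-180.0, 0.0, 9.1]
wrist_force: [0.6, 0.2, 0.5]
grip_width: 0.0698
finger_force: 0.0
```

```bash
python3 - <<'E'
from h import *
s=robot.state();print(s["tcp_pos"],s["tool_rot"],s["grip_width"])
I=robot.snapshot("wrist");cv2.imwrite("pics/w6.png",I)
C=cam("wrist",s);h=cv2.cvtColor(I,cv2.COLOR_BGR2HSV);m=h[...,2]<60
for c,b in blobs(m,250): print(c,b,np.round(onz(C,*c,.055),4))
E
```

```text
[ 0.46282648 -0.33370689  0.19479328] [-1.79997237e+02  2.95318360e-03  9.05766921e+00] 0.06975667666878367
[592.7, 92.7] [521, 0, 119, 221, 19105] [ 0.5524 -0.3952  0.055 ]
[419.7, 99.3] [399, 45, 46, 114, 3112] [ 0.5433 -0.349   0.055 ]
[214.3, 100.8] [190, 46, 47, 114, 3157] [ 0.534  -0.2936  0.055 ]
[252.4, 304.2] [228, 243, 46, 118, 3242] [ 0.4752 -0.3109  0.055 ]
[383.8, 304.2] [364, 242, 45, 118, 3303] [ 0.4818 -0.3517  0.055 ]
[306.0, 388.0] [0, 289, 640, 191, 43128] [ 0.4476 -0.3322  0.055 ]
[221.8, 375.9] [93, 375, 287, 2, 326] [ 0.4478 -0.3038  0.055 ]
[625.5, 437.6] [598, 414, 42, 36, 663] [ 0.4454 -0.4452  0.055 ]
```

Call:
{"api": "play_rows", "payload": {"targets": [[0,0,0.0015,0,0,0],[0,0,0.0015,0,0,0],[0,0,0.0015,0,0,0],[0,0,0.0015,0,0,0],[0,0,0.0015,0,0,0],[0,0,0.0015,0,0,0],[0,0,0.0015,0,0,0],[0,0,0.0015,0,0,0]], "claw": 0.045}}

```text
t: 10.8
tcp_pos: [0.4633, -0.3335, 0.1932]
tool_rot: [-180.0, 0.0, 9.1]
wrist_force: [0.7, -0.9, -0.7]
grip_width: 0.0451
finger_force: 8.3
```

Call:
{"api": "play_rows", "payload": {"targets": [[0,0,-0.002,0,0,0],[0,0,-0.005,0,0,0],[0,0,-0.009,0,0,0],[0,0,-0.013,0,0,0],[0,0,-0.017,0,0,0],[0,0,-0.02,0,0,0],[0,0,-0.022,0,0,0],[0,0,-0.022,0,0,0],[0,0,-0.022,0,0,0]]}}

```text
t: 11.55
tcp_pos: [0.4633, -0.3335, 0.2152]
tool_rot: [180.0, -0.0, 9.1]
wrist_force: [-0.4, -0.2, -1.6]
grip_width: 0.0453
finger_force: 8.3
```

```bash
cat > pitch.py <<'E'
from h import *
import sys
off=float(sys.argv[1]);gap=float(sys.argv[2])
s=robot.state();print(s["tcp_pos"],s["grip_width"],s["finger_force"])
I=robot.snapshot("wrist");cv2.imwrite(sys.argv[3],I)
h=cv2.cvtColor(I,cv2.COLOR_BGR2HSV);m=h[...,2]<60
for c,b in blobs(m,900): print(c,b)
c=robot.get_calibration("wrist");f=240/np.tan(np.radians(c["vfov"]/2));T=c["tool_from_camera"]
C=(f,c["cx"],c["cy"],T[:3,3],T[:3,:3])
for th in (-5,0,5,10,20,30):
  t=np.radians(th);o=[]
  for x,z in((.077,.01),(.077,-.01),(.047,.01)):
    x+=off;X=x*np.cos(t)-z*np.sin(t);Z=.147-x*np.sin(t)-z*np.cos(t);o+=[proj(C,[X,-gap/2,Z]).round(0)]
  print(th,*o)
E
python3 pitch.py .0145 .040 pics/w7.png
```

```text
[ 0.46326372 -0.33347561  0.21524895] 0.04525945673117384 8.319194401005916
[579.1, 91.6] [490, 0, 150, 211, 23958]
[235.6, 101.8] [214, 47, 40, 116, 2947]
[398.2, 101.1] [382, 46, 38, 116, 2923]
[318.1, 352.1] [0, 246, 640, 218, 37734]
[315.9, 473.4] [0, 467, 640, 13, 7800]
-5 [245.  43.] [256.  59.] [249. 154.]
0 [240.  39.] [252.  51.] [246. 158.]
5 [235.  39.] [248.  45.] [243. 164.]
10 [228.  42.] [243.  41.] [239. 172.]
20 [214.  61.] [232.  40.] [233. 196.]
30 [198. 104.] [218.  54.] [226. 231.]
```

The tongs stay level now: the jaw rows of 47–163 match about 0–3°. I keep lifting gently.

Call:
{"api": "play_rows", "payload": {"targets": [[0,0,-0.004,0,0,0],[0,0,-0.012,0,0,0],[0,0,-0.023,0,0,0],[0,0,-0.037,0,0,0],[0,0,-0.053,0,0,0],[0,0,-0.07,0,0,0],[0,0,-0.087,0,0,0],[0,0,-0.103,0,0,0],[0,0,-0.117,0,0,0],[0,0,-0.128,0,0,0],[0,0,-0.136,0,0,0],[0,0,-0.14,0,0,0]]}}

```text
t: 12.6
tcp_pos: [0.4633, -0.3335, 0.3567]
tool_rot: [179.9, -0.1, 9.1]
wrist_force: [-0.8, 0.3, -1.4]
grip_width: 0.0446
finger_force: 8.3
```

```bash
python3 pitch.py .0145 .040 pics/w8.png|head -5; python3 -c "
from h import *
rel([.436,.17,.355],1)"
```

```text
[ 0.4632692  -0.33345376  0.35665122] 0.04458552513166038 8.319072407753083
[75.4, 109.4] [49, 0, 53, 231, 958]
[532.3, 95.3] [382, 0, 258, 277, 42810]
[237.3, 98.1] [215, 47, 39, 116, 2304]
[139.6, 346.3] [0, 247, 281, 216, 18691]
rel [ 0.0527 -0.5015  0.0009] [ 0.0014 -0.0011  0.1414]
```

Call:
{"api": "play_rows", "payload": {"targets": [[0.0005,-0.005,0,0,0,0.002],[0.0015,-0.015,0,0,0,0.005],[0.003,-0.03,0,0,0,0.01],[0.005,-0.05,0,0,0,0.015],[0.0075,-0.072,0,0,0,0.02],[0.01,-0.096,0,0,0,0.028],[0.0125,-0.12,0,0,0,0.035],[0.015,-0.144,0,0,0,0.042],[0.0178,-0.168,0,0,0,0.05],[0.02,-0.192,0,0,0,0.056],[0.0228,-0.216,0,0,0,0.063],[0.0253,-0.24,0,0,0,0.07]]}}

```text
t: 13.65
tcp_pos: [0.4496, -0.0906, 0.3546]
tool_rot: [-180.0, 0.1, 5.1]
wrist_force: [0.6, 0.1, -0.9]
grip_width: 0.0451
finger_force: 8.3
```

```bash
python3 -c "
from h import *
rel([.436,.169,.355],1)"
```

```text
rel [ 9.400e-03 -2.598e-01 -2.000e-04] [-0.0008  0.0012  0.0711]
```

Call:
{"api": "play_rows", "payload": {"targets": [[0.001,-0.02,0,0,0,0.006],[0.002,-0.044,0,0,0,0.012],[0.003,-0.069,0,0,0,0.019],[0.004,-0.095,0,0,0,0.026],[0.005,-0.121,0,0,0,0.034],[0.006,-0.147,0,0,0,0.042],[0.007,-0.172,0,0,0,0.05],[0.008,-0.195,0,0,0,0.057],[0.0085,-0.215,0,0,0,0.062],[0.009,-0.232,0,0,0,0.066],[0.0094,-0.245,0,0,0,0.069],[0.0094,-0.252,0,0,0,0.071]]}}

```text
t: 14.65
tcp_pos: [0.4364, 0.1609, 0.3546]
tool_rot: [-180.0, 0.1, 1.1]
wrist_force: [0.1, 0.1, -0.6]
grip_width: 0.045
finger_force: 8.3
```

```bash
cat > pot.py <<'E'
from h import *
import sys
s=robot.state();print(s["tcp_pos"],s["tool_rot"],s["qd"].round(2),s["grip_width"],s["finger_force"])
I=robot.snapshot("wrist");cv2.imwrite(sys.argv[1],I);C=cam("wrist",s)
h=cv2.cvtColor(I,cv2.COLOR_BGR2HSV)
for c,b in blobs(cv2.inRange(h,(3,110,90),(14,255,255))>0,200): print("terra",c,b,onz(C,*c,.105).round(4))
for c,b in blobs(h[...,2]<60,900): print("dark",c,b)
E
python3 pot.py pics/w9.png
```

```text
[0.43638772 0.16092778 0.35460503] [-1.79993441e+02  7.57144389e-02  1.10110897e+00] [ 9.12  2.44 -3.21 -0.45  0.7  10.46] 0.044975871968249335 8.320602086282634
terra [319.6, 78.1] [239, 0, 180, 158, 21050] [0.5282 0.1619 0.105 ]
terra [520.9, 101.5] [411, 0, 228, 159, 22995] [0.5188 0.0561 0.105 ]
terra [596.9, 8.1] [589, 0, 16, 21, 235] [0.5634 0.0254 0.105 ]
terra [9.8, 336.3] [0, 326, 23, 25, 242] [0.375  0.3502 0.105 ]
dark [241.1, 101.2] [215, 47, 39, 116, 1695]
dark [392.6, 100.4] [381, 46, 39, 116, 1591]
dark [159.2, 352.3] [0, 247, 281, 216, 15631]
dark [477.4, 351.6] [356, 246, 284, 213, 15489]
dark [317.7, 473.8] [0, 468, 640, 12, 7266]
```

View pics/w9.png

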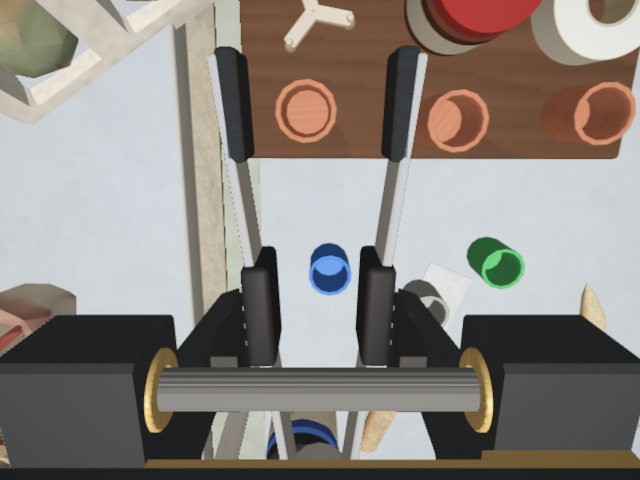

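The tongs are level, the target rim is at (306,111), and the stilt is right behind it at (318,18). Next I descend to just above the rim.

```bash
cat >> pot.py <<'E'
m=cv2.inRange(h,(3,90,150),(16,255,255)); m[:,:250]=0; m[:,380:]=0
n=cv2.findContours(m,cv2.RETR_EXTERNAL,cv2.CHAIN_APPROX_NONE)[0]; k=max(n,key=cv2.contourArea)
(u,v),r=cv2.minEnclosingCircle(k); p=onz(C,u,v,.105); print("rim",u,v,r,p.round(4),"diam",2*np.linalg.norm(onz(C,u+r,v,.105)-p))
off=.0765; a=np.radians(s["tool_rot"][2]); q=p[:2]-off*np.array([np.cos(a),np.sin(a)])
rel([*q,.286],1); rel([*q,.234],1)
E
python3 pot.py pics/w10.png|grep -v terra
```

```text
[0.43642835 0.16109787 0.35465803] [-1.79980923e+02  7.10780428e-02  1.10576767e+00] [-2.65 -0.28  0.1  -0.44 -0.11 -2.84] 0.044990236622344644 8.31626037605929
dark [241.1, 101.4] [215, 47, 39, 116, 1699]
dark [392.6, 100.5] [381, 46, 39, 116, 1599]
dark [159.1, 352.3] [0, 247, 281, 216, 15621]
dark [477.5, 351.6] [356, 246, 284, 213, 15486]
dark [317.6, 473.8] [0, 468, 640, 12, 7265]
rim 306.5 110.5 32.25688171386719 [0.5121 0.1687 0.105 ] diam 0.034060292428145685
rel [-0.0009 -0.0071  0.0687] [0.    0.001 0.002]
rel [-0.0008 -0.0071  0.1207] [0.    0.001 0.002]
```

Call:
{"api": "play_rows", "payload": {"targets": [[0,-0.001,0.003,0,0,0],[0,-0.003,0.009,0,0,0],[-0.0005,-0.005,0.018,0,0,0],[-0.0008,-0.007,0.03,0,0,0],[-0.0008,-0.0071,0.042,0,0,0],[-0.0008,-0.0071,0.053,0,0,0],[-0.0008,-0.0071,0.061,0,0,0],[-0.0008,-0.0071,0.066,0,0,0],[-0.0008,-0.0071,0.068,0,0,0],[-0.0008,-0.0071,0.068,0,0,0],[-0.0008,-0.0071,0.068,0,0,0]]}}

```text
t: 15.67
tcp_pos: [0.4365, 0.1664, 0.2875]
tool_rot: [-180.0, -0.0, 1.0]
wrist_force: [1.0, 0.8, -0.5]
grip_width: 0.0452
finger_force: 8.3
```

```bash
python3 pot.py pics/w11.png|grep -v terra
```

```text
[0.43651801 0.16636534 0.28748762] [-1.79996899e+02 -3.48786139e-02  1.01438882e+00] [ 0.09 -0.45 -0.19  0.06  0.08  0.06] 0.045226120193380806 8.32002325292251
dark [241.3, 101.3] [214, 47, 40, 116, 1670]
dark [392.4, 100.4] [381, 46, 39, 116, 1545]
dark [159.2, 352.2] [0, 247, 281, 216, 15607]
dark [477.7, 351.6] [356, 246, 284, 213, 15519]
dark [317.4, 473.8] [0, 468, 640, 12, 7240]
rim 315.5 108.5 45.722084045410156 [0.5122 0.1686 0.105 ] diam 0.03413839693823061
rel [-0.0008 -0.0009  0.0016] [-0.0001 -0.0009  0.0002]
rel [-0.0008 -0.0009  0.0536] [-0.0001 -0.0009  0.0002]
```

View pics/w11.png

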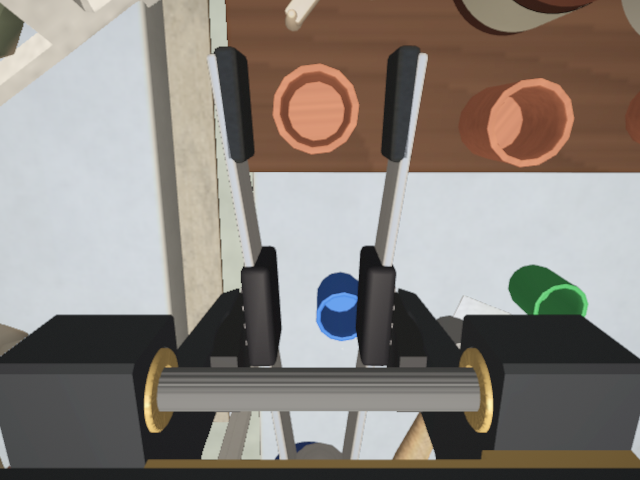

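The rim at (316,108) is well centred between the jaws. Next I lower over the pot.

Call:
{"api": "play_rows", "payload": {"targets": [[-0.0005,-0.0009,0.003,0,0,0],[-0.0005,-0.0009,0.008,0,0,0],[-0.0005,-0.0009,0.014,0,0,0],[-0.0005,-0.0009,0.021,0,0,0],[-0.0005,-0.0009,0.028,0,0,0],[-0.0005,-0.0009,0.035,0,0,0],[-0.0005,-0.0009,0.042,0,0,0],[-0.0005,-0.0009,0.048,0,0,0],[-0.0005,-0.0009,0.051,0,0,0],[-0.0005,-0.0009,0.052,0,0,0],[-0.0005,-0.0009,0.052,0,0,0],[-0.0005,-0.0009,0.052,0,0,0]]}}

```text
t: 16.72
tcp_pos: [0.436, 0.1673, 0.2354]
tool_rot: [-180.0, -0.0, 1.0]
wrist_force: [0.1, -0.4, -1.9]
grip_width: 0.0451
finger_force: 8.3
```

```bash
python3 pot.py pics/w12.png|grep -v terra
```

```text
[0.4359539  0.1673104  0.23538146] [-1.79999689e+02 -2.22331127e-02  1.02271720e+00] [ 0.06 -0.25 -0.05  0.12  0.11 -0.05] 0.0451429969223543 8.319814817486986
dark [241.4, 101.2] [215, 47, 39, 116, 1653]
dark [392.4, 100.6] [381, 46, 39, 116, 1532]
dark [159.2, 352.1] [0, 247, 281, 216, 15610]
dark [478.3, 351.7] [356, 246, 284, 213, 15485]
dark [317.5, 473.8] [0, 468, 640, 12, 7236]
rim 317.5 100.0 67.53712463378906 [0.5124 0.1688 0.105 ] diam 0.034071135940049666
rel [-0.     -0.0001 -0.0505] [-0.     -0.0006  0.0004]
rel [-0.     -0.0001  0.0015] [-0.     -0.0006  0.0004]
```

Call:
{"api": "play_rows", "payload": {"targets": [[0,0,0,0,0,0],[0,0,0,0,0,0],[0,0,0,0,0,0],[0,0,0,0,0,0],[0,0,0,0,0,0],[0,0,0,0,0,0],[0,0,0,0,0,0],[0,0,0,0,0,0],[0,0,0,0,0,0],[0,0,0,0,0,0]], "claw": 0.03}}

```text
t: 17.6
tcp_pos: [0.4359, 0.1673, 0.2352]
tool_rot: [-180.0, -0.0, 1.0]
wrist_force: [-0.3, 0.6, -1.3]
grip_width: 0.0405
finger_force: 30.0
```

```bash
python3 pot.py pics/w13.png|grep -v terra
```

```text
[0.43591148 0.16728999 0.23523869] [-1.79999240e+02 -8.21076842e-03  1.01973889e+00] [ 0.07 -0.09 -0.02  0.03  0.02 -0.06] 0.04054676423175489 29.99986208975315
dark [167.3, 351.4] [6, 247, 280, 212, 15061]
dark [469.9, 351.0] [351, 247, 281, 212, 14930]
dark [318.0, 473.9] [0, 468, 640, 12, 7201]
rim 316.124267578125 100.8254623413086 67.55136108398438 [0.5121 0.1691 0.105 ] diam 0.03404640603862002
rel [-0.0002 -0.0004 -0.0508] [ 0.     -0.0001  0.0004]
rel [-0.0002 -0.0004  0.0012] [ 0.     -0.0001  0.0004]
```

The tongs are shut on the pot, with 30 N on the pads and a 40.5 mm opening. I lift gently by 105 mm.

Call:
{"api": "play_rows", "payload": {"targets": [[0,0,-0.002,0,0,0],[0,0,-0.006,0,0,0],[0,0,-0.013,0,0,0],[0,0,-0.023,0,0,0],[0,0,-0.035,0,0,0],[0,0,-0.048,0,0,0],[0,0,-0.061,0,0,0],[0,0,-0.074,0,0,0],[0,0,-0.086,0,0,0],[0,0,-0.096,0,0,0],[0,0,-0.102,0,0,0],[0,0,-0.105,0,0,0]]}}

```text
t: 18.65
tcp_pos: [0.4358, 0.1673, 0.3413]
tool_rot: [-180.0, -0.1, 1.0]
wrist_force: [0.3, -0.1, -2.0]
grip_width: 0.0406
finger_force: 30.0
```

Call:
{"api": "play_rows", "payload": {"targets": [[0,0,0,0,0,0],[0,0,0,0,0,0],[0,0,0,0,0,0],[0,0,0,0,0,0],[0,0,0,0,0,0],[0,0,0,0,0,0]]}}

```text
t: 19.15
tcp_pos: [0.4359, 0.1673, 0.34]
tool_rot: [180.0, 0.0, 1.0]
wrist_force: [0.5, 0.1, -0.9]
grip_width: 0.0408
finger_force: 30.0
```

```bash
python3 pot.py pics/w14.png|grep -v terra; python3 - <<'E'
from h import *
I=robot.snapshot("scene")
cv2.imwrite("pics/c14.png",np.hstack([cv2.resize(cv2.imread("pics/w14.png"),(400,300)),cv2.resize(I[60:240,140:380],(400,300),interpolation=cv2.INTER_CUBIC)]))
E
```

```text
[0.43588107 0.16729386 0.33995072] [1.79994862e+02 3.06592138e-02 1.02082430e+00] [-0.   -0.07 -0.09 -0.03 -0.04 -0.1 ] 0.04077674866614686 29.99971814453602
dark [252.2, 96.2] [232, 47, 34, 115, 1100]
dark [380.8, 96.1] [369, 46, 33, 115, 1053]
dark [167.0, 351.5] [5, 247, 281, 212, 15145]
dark [469.4, 350.9] [351, 247, 281, 212, 15035]
dark [320.1, 473.8] [0, 468, 640, 12, 7286]
rim 316.5 99.5 66.92169189453125 [0.5167 0.1695 0.105 ] diam 0.0656869153493158
rel [ 0.0044 -0.0007  0.054 ] [0.     0.0004 0.0004]
rel [ 0.0044 -0.0007  0.106 ] [0.     0.0004 0.0004]
```

View pics/c14.png

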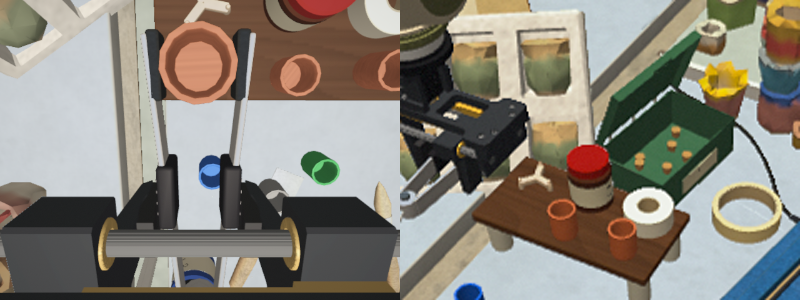

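The pot is held upright between the jaws, unmoved relative to the tool at (316,100). Its centre is about 0.19 m high, and the other pots, stilt, jar and roll are undisturbed. I hand in the job.

```bash
python3 -c "
from h import *
print(robot.finish_job())"
```

```text
the job is handed in; nothing more can be done
None
```

I handed the job in with the left pot (the one in front of the stilt) held upright in the squeezed tongs, its centre about 0.19 m high and everything else on the board apparently undisturbed; the hand-in returned no verdict, and the tongs had to be set back on their rest and regripped once after pitching in the fingers.

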